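# Fold back the orange bifold dust cover of a vial tray

### The job

Two vial trays stand on the fume-hood bench, each under a half-open bifold dust cover. Push the orange cover's front panel back by its bar until its two panels stand folded flat against each other at the rear of the tray, so that the vials can be reached, and leave it so. Leave the blue cover as it is.

Things in the scene. Friction and masses are not known exactly. Their poses are not given: they have to be found in the camera images.
- orange_station: Fixed grey vial tray under the orange cover, 250 (x) by 180 (y) mm, rails up to 60 mm high, vials lower. Origin: centre of its underside. +x runs level from its front to its rear: the push direction; z up. Rear hinge line along y at x = +100, z = 58 mm. Two orange panels, each 100 mm long, 150 wide, 4 thick, form a tent; folded, both stand upright over the rear hinge, top at 158 mm.
- orange_bar (a point): Centre of the orange cover's push bar: aluminium, 10 mm thick, 70 long along the tray's y, on posts 45 mm off the front panel's outer face, 40 mm up from its lower edge. Its z points out of that face, x up the panel. Starts about 120 mm above the bench; pushed along the tray's +x it sinks gradually to end at tray x = +51, z = 98 mm. Push its front side; the panel's lower edge slides at 58 mm.
- orange_lead (a joint): Fold angle of the orange cover's middle hinge, rad: 0 = both panels flat over the tray, pi = panels flat against each other (end stop). Starts at 1.2 to 1.75. The rear hinge turns half as much. Friction keeps the cover where it is left; pushing the bar takes about 1 to 6 N.
- blue_bar (a point): Centre of the push bar of the blue cover, on a tray of the same shape and size with blue panels, 0.25 to 0.6 m beside the orange one (either may be on the left). To be left alone. Axes as for the orange bar.

How it is judged:
At the end, for the whole second after the job is handed in: The orange cover's panels stand folded against each other to within 0.2 rad (about 11 degrees: fold angle above 2.94) and at rest; the blue cover's bar is within 15 mm of where it was (value of joint orange_lead above 2.94 rad and velocity of joint orange_lead between -0.1 and 0.1 rad/s and distance of blue_bar from where it was at the start of the episode below 0.015 m); the robot touches nothing.
It fails at once if the blue cover is moved (its bar by more than 15 mm) (distance of blue_bar from where it was at the start of the episode above 0.015 m).
It also fails if it takes over 29 s, if anything falls off the work surface, if the arm or the gripper's body presses on something with over 40 N, if the wrist force passes 120 N, or if a joint passes its speed limit or range.

### The arm

A 6-joint arm with a two-finger parallel gripper is mounted at the origin on the work surface. World frame = base frame: x ahead of the robot, y to its left, z up, the work surface at z = 0. Lengths are in m, angles in rad, forces in N, time in s.
With the tool pointing down it reaches from about 0.275 to 0.975 m from the base axis. Payload 8.4 kg.
Tool frame: the origin (TCP) lies at the centre of the arm's flange, where the gripper is bolted on; the fingertips stand 190 mm ahead of it and the grasp point (between the pads) lies 171 mm ahead of it (arm.hold_point_z is the distance from the TCP to the grasp point, in m); y points along the fingers, x is the direction in which the jaws open and shut, and the axes are right-handed (so a half turn about y gives the same grasp; the last joint's range is limited). The gripper opens to 92 mm and grips with 3 to 60 N. Pads are 20 mm wide; open, the fingers measure 128 mm over their backs; the gripper's body (75 mm by 189 mm) begins 69 mm behind the grasp point.
Start: joints at [1.251, 0.353, 1.633, -0, 1.155, -0.002], TCP at [0.195, 0.594, 0.405] pointing down, gripper open.
Joint ranges: [-2.63, 2.63], [-0.92, 2.1], [0.06, 2.66], [-1.3, 4.44], [0, 2.69], [-3.02, 3.02]. Speed limits (rad/s): [2.22, 2.22, 2.79, 3.14, 3.14, 3.14].

### API

Orientations are given as a unit quaternion [w, x, y, z].
In Python, from plant import arm gives the robot as it stands. The module is installed in compiled form; this text tells all that it offers.
- The arm moves only by the tool arm_command, never from a script. Its arguments are lists of equal length, an entry for each row: "offset": the shift along the tool's x, y, z as a fraction of full scale, a list of three; "rotation": the turn, a rotation vector about the tool's x, y, z as a fraction of full scale, a list of three; "gripper": the closure, from -1 (fully open) to 1 (shut), so that 0 is half open. A call has 1 to 20 rows; each row shifts and turns the commanded pose from where the row before left it, along the tool's axes as they then stand; what a row does not reach is not made up. Full scale, the value 1, is 4 cm for a shift and 180 degrees for a turn. A row lasts 1/10 s, in which the tool goes at most 50 mm and 8.59 degrees, less where a joint would pass 70% of its speed; a pose out of reach is approached as far as the arm can. A call with a number of a shift or a turn outside -1 to 1 is refused whole. A call with a gripper value outside its range is refused whole. The fingers move at their own pace and stop on an object; "force" is the grip in N (left out, the last holds). Time passes only in rows, so rows that do not move let the fingers close. It gives the time, the measured TCP pose, the force and the opening at its end, in the units of the state.
- arm.observe(): the state, without advancing time (a new reading comes with each control period).
- arm.capture(name): name is "side" or "top" or "wrist"; returns a dict with "frame" (480x640x3 uint8, red, green, blue), "intrinsics" (3x3 intrinsics, pixels), "eye" and "rotation" of the camera in the world; the wrist camera has in their place "mount" (4x4, takes a point from camera to tool coordinates, whose origin is the TCP and whose axes are the tool frame's). Camera axes: x right, y up, looking along -z (the intrinsics and any distortion apply to the point x, -y, -z); pixel columns grow to the right and rows downward; lengths in m; the calibration is good to about 2 mm. The wrist camera is an equidistant fisheye: a pixel r from the principal point sees the ray r / f radians off the axis. A picture is of the moment at which its call begins: read the wrist's pose just before it. There is no depth.
- arm.sign_off(): hands the job in, once; it reports no verdict.
Trained networks look in a picture, given as the dict that the camera call returned (one of the last four; its "shot" number tells which), for a name from the list of things; names that differ only in an ending like _2 or _b are one class to them, and where a whole thing is asked for, a point or a joint stands for the part that bears it (a point fixed in the world has none). Each returns a list of dicts, best first, with "confidence" (0 to 1); they miss things now and then, are a little off and sometimes report something else, mostly with a low value. They report only what shows in the picture. A call takes as long as a camera call.
- arm.cut_out(picture, label): "pixels" (480x640 bool, what is visible of it) and "bbox" ([left, top, right, bottom] in pixels, round what is visible of it).
- arm.place_of(picture, label): "centre" ([column, row] in pixels: a listed point, or the origin of a listed thing).
The state is a dict: "time": time; "joints": joint angles; "joint_velocities": joint speeds; "effort": joint torques, N m; "eef_pos": TCP position; "tool_rot": TCP orientation; "contact_force": force on the tool from outside, world axes, zero at the start; "torque": the same for the moment, N m; "gripper_width": finger opening in m.
Only numpy, scipy, OpenCV 4.12 (cv2) and the standard library are available. Lean on these libraries where they do the work, as an engineer would, in place of code of your own. Each camera call takes 0.05 s, during which the arm holds its last target.

## Working session

There is one attempt and no reset: what is moved stays moved. The work goes in short steps, Python scripts to look and compute and a tool call to move; the robot and the scene stay as the last step left them, time stands still between calls to the robot, and variables do not carry over. Pictures are saved under pics/ and viewed, and the job is handed in when it is done.

Besides the shell and the picture viewer there is one more tool, called after "Call:" as a command line: name --argument value ..., lists and objects as JSON in quotes. arm_command: Moves the arm, as the interface text tells. Its arguments: {"type":"object","properties":{"offset":{"type":"array","items":{"type":"array","items":{"type":"number","minimum":-1,"maximum":1}}},"rotation":{"type":"array","items":{"type":"array","items":{"type":"number","minimum":-1,"maximum":1}}},"gripper":{"type":"array","items":{"type":"number"}},"force":{"type":"number"}},"required":["offset","rotation","gripper"]}

```bash
mkdir -p pics
cat > h.py <<'E'
import numpy as np, cv2
from plant import arm
def ray(p,px):
    K=np.array(p["intrinsics"]);d=np.array([(px[0]-K[0,2])/K[0,0],-(px[1]-K[1,2])/K[1,1],-1.0])
    R=np.array(p["rotation"]);R=R if R.shape==(3,3) else None
    d=R@d;return np.array(p["eye"]),d/np.linalg.norm(d)
def tri(rs):
    A=sum(np.eye(3)-np.outer(d,d) for o,d in rs);b=sum((np.eye(3)-np.outer(d,d))@o for o,d in rs)
    x=np.linalg.solve(A,b);return x,[np.linalg.norm(np.cross(x-o,d)) for o,d in rs]
def save(p,n): cv2.imwrite("pics/"+n+".png",p["frame"][:,:,::-1])
E
python3 - <<'E'
from h import *
s=arm.observe();print(s["time"],s["eef_pos"],s["tool_rot"],s["contact_force"])
P={}
for n in("side","top"):
    p=arm.capture(n);P[n]=p;save(p,n+"0");print(n,np.round(p["eye"],3),np.round(p["rotation"],3).tolist(),np.shape(p["rotation"]),[k for k in p])
    for l in("orange_bar","blue_bar","orange_station"):
        print(l,[(np.round(q["centre"],1).tolist(),round(q["confidence"],2)) for q in arm.place_of(p,l)][:3])
E
```

```text
0.0 [0.1952183  0.5934777  0.40396831] [-0.57252518  0.57310219  0.41419481 -0.41498369] [ 0.32475138 -0.59595201  0.28668226]
side [ 0.125 -0.494  0.487] [0.823, 0.454, -0.169, -0.295] (4,) ['frame', 'intrinsics', 'eye', 'rotation', 'shot']
orange_bar [([410.6, 319.0], 0.66), ([221.3, 195.3], 0.53)]
blue_bar [([221.6, 194.0], 0.61)]
orange_station [([424.7, 371.5], 0.64)]
top [ 0.477 -0.011  1.042] [-0.696, -0.033, 0.023, 0.717] (4,) ['frame', 'intrinsics', 'eye', 'rotation', 'shot']
orange_bar [([486.2, 275.5], 0.66)]
blue_bar [([176.6, 287.5], 0.71)]
orange_station [([471.4, 251.9], 0.65)]
```

View pics/side0.png

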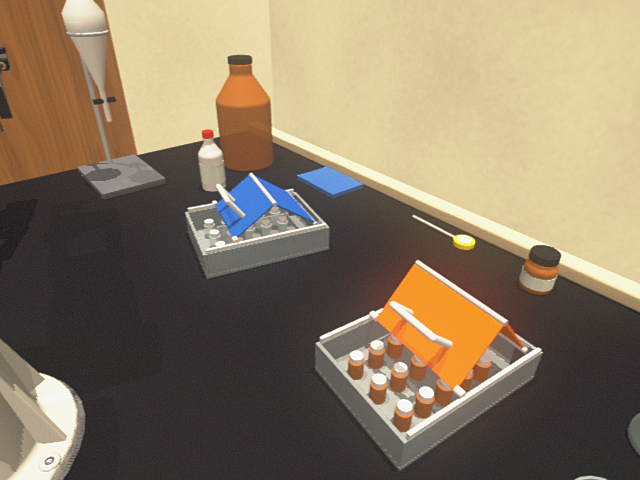

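View pics/top0.png

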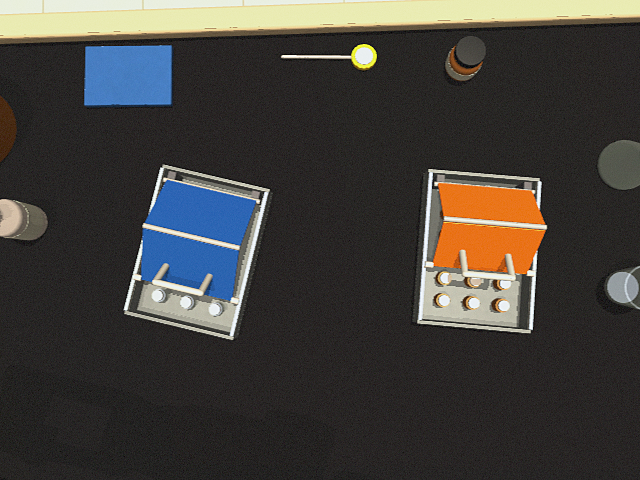

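```bash
cat >> h.py <<'E'
from scipy.spatial.transform import Rotation as Rn
def Rq(q): return Rn.from_quat([q[1],q[2],q[3],q[0]]).as_matrix()
def ray(p,px):
    K=np.array(p["intrinsics"]);d=np.array([(px[0]-K[0,2])/K[0,0],-(px[1]-K[1,2])/K[1,1],-1.0])
    d=Rq(p["rotation"])@d;return np.array(p["eye"]),d/np.linalg.norm(d)
def proj(p,X):
    K=np.array(p["intrinsics"]);c=Rq(p["rotation"]).T@(np.array(X)-p["eye"])
    return np.array([K[0,2]+K[0,0]*c[0]/-c[2],K[1,2]-K[1,1]*c[1]/-c[2]])
E
python3 - <<'E'
from h import *
a=arm.capture("side");b=arm.capture("top")
for n,u,v in(("orange",(410.6,319),(486.2,275.5)),("blue",(221.5,194.5),(176.6,287.5)),("station",(424.7,371.5),(471.4,251.9))):
    print(n,tri([ray(a,u),ray(b,v)]))
for p,n in((a,"s"),(b,"t")):
    m=arm.cut_out(p,"orange_bar");print(n,[(q["confidence"],q["bbox"]) for q in m][:2])
print(Rq(arm.observe()["tool_rot"]).round(3))
E
```

```text
orange (array([ 0.47697428, -0.24974029,  0.11989547]), [np.float64(0.0010901933551128041), np.float64(0.0010901933551127764)])
blue (array([0.47189049, 0.21460755, 0.11677704]), [np.float64(2.7596286509396057e-05), np.float64(2.759628650943993e-05)])
station (array([ 0.51773717, -0.25759544,  0.00405847]), [np.float64(0.0019688597114584268), np.float64(0.0019688597114584055)])
s [(0.72, [368.6, 265.2, 501.0, 397.9])]
t [(0.71, [423.6, 223.1, 550.6, 281.1])]
[[ 0.312 -0.    -0.95 ]
 [ 0.95  -0.     0.312]
 [-0.    -1.     0.   ]]
```

The top view shows orange right (bar at about 486,275) and blue left (177,288). The side view agrees. The measured bar heights (0.120 and 0.117) and the origin near z=0 fit the text. The tool's y axis points down. Next I need the tray's yaw.

```bash
python3 - <<'E'
from h import *
a=arm.capture("side");b=arm.capture("top")
def at(p,px,z):
    o,d=ray(p,px);return o+d*(z-o[2])/d[2]
c=[at(b,q,.06) for q in((418,323),(532,331),(540,180),(430,170))]
print(np.round(c,3),[round(np.linalg.norm(c[i]-c[i-1]),3) for i in range(4)],"centre",np.mean(c,0))
ex=(c[3]-c[0]+c[2]-c[1]);ey=(c[0]-c[1]+c[3]-c[2]);print(np.degrees(np.arctan2(ex[1],ex[0])),np.degrees(np.arctan2(-ey[0],ey[1])))
# bar ends by tri
l=tri([ray(a,(394,308)),ray(b,(465,274))]);r=tri([ray(a,(447,345)),ray(b,(513,277))]);print(l,r)
E
python3 - <<'E'
from h import *
im=cv2.imread("pics/top0.png")[220:320,420:560];cv2.imwrite("pics/c1.png",cv2.resize(im,None,fx=5,fy=5))
E
```

```text
[[ 0.405 -0.153  0.06 ]
 [ 0.387 -0.332  0.06 ]
 [ 0.626 -0.358  0.06 ]
 [ 0.648 -0.183  0.06 ]] [np.float64(0.245), np.float64(0.179), np.float64(0.241), np.float64(0.177)] centre [ 0.5164967  -0.25652567  0.06      ]
-6.624455202898856 -6.3557174540541235
(array([ 0.48030905, -0.21944292,  0.11579127]), [np.float64(0.001301285824772663), np.float64(0.001301285824772798)]) (array([ 0.47764057, -0.29722742,  0.11167178]), [np.float64(0.007693305880818971), np.float64(0.0076933058808190844)])
```

View pics/c1.png

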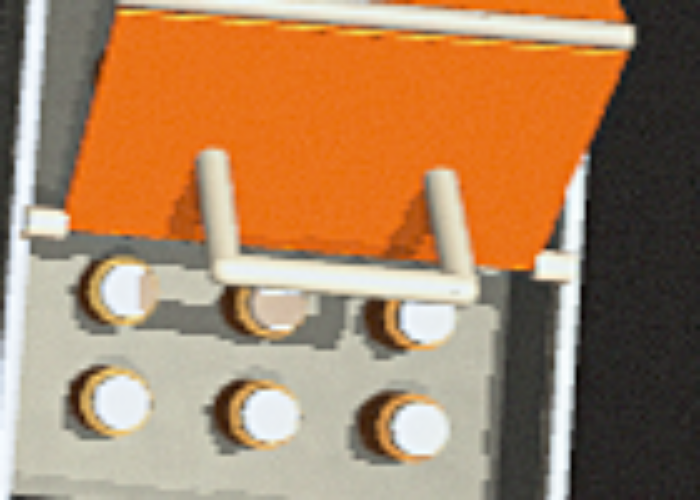

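The tray yaw is about −6.5° from both edge pairs, and the tray's size and centre agree with the network. I'll turn the tool by 11.7° and traverse at height.

Call:
arm_command --offset '[[0,0,0],[0,0,0],[-0.5,0,-0.2],[-0.95,0,-0.37],[-0.95,0,-0.37],[-0.95,0,-0.37],[-0.95,0,-0.37],[-0.95,0,-0.37],[-0.95,0,-0.37],[-0.95,0,-0.37],[-0.95,0,-0.37],[-0.95,0,-0.37],[-0.95,0,-0.37],[-0.95,0,-0.37],[-0.95,0,-0.37],[-0.95,0,-0.37],[-0.95,0,-0.37],[-0.95,0,-0.37],[-0.95,0,-0.37],[-0.95,0,-0.37]]' --rotation '[[0,-0.0325,0],[0,-0.0325,0],[0,0,0],[0,0,0],[0,0,0],[0,0,0],[0,0,0],[0,0,0],[0,0,0],[0,0,0],[0,0,0],[0,0,0],[0,0,0],[0,0,0],[0,0,0],[0,0,0],[0,0,0],[0,0,0],[0,0,0],[0,0,0]]' --gripper '[1,1,1,1,1,1,1,1,1,1,1,1,1,1,1,1,1,1,1,1]'

```text
time: 2.7
eef_pos: [0.3778, -0.0993, 0.405]
tool_rot: [-0.527, 0.528, 0.471, -0.47]
contact_force: [0.5, 0.8, -0.5]
gripper_width: 0.0009
```

```bash
cat > st.py <<'E'
from h import *
s=arm.observe();R=Rq(s["tool_rot"]);t=s["eef_pos"]
print(s["time"],np.round(t,4),"F",np.round(s["contact_force"],2),"w",s["gripper_width"]);print(R.round(3).tolist())
C=np.array([.517,-.257,0]);y=np.radians(-6.5);u=np.array([np.cos(y),np.sin(y),0]);v=np.array([-u[1],u[0],0])
tip=t+.19*R[:,1];print("tip in tray",np.round([(tip-C)@u,(tip-C)@v,tip[2]],4))
print("to prepos tool frac",np.round(R.T@(C-.1*u+.003*v+[0,0,.085]-tip)/.04,2))
E
python3 st.py
```

```text
2.7 [ 0.3778 -0.0993  0.405 ] F [ 0.48  0.78 -0.53] w 0.0009238505943151555
[[0.114, 0.001, -0.994], [0.994, -0.0, 0.114], [-0.0, -1.0, -0.001]]
tip in tray [-0.156   0.1409  0.215 ]
to prepos tool frac [-3.45  3.25 -1.4 ]
```

Call:
arm_command --offset '[[-0.86,0,-0.35],[-0.86,0,-0.35],[-0.86,0,-0.35],[-0.87,0,-0.35],[0,0.8,0],[0,0.8,0],[0,0.8,0],[0,0.6,0],[0,0.25,0],[0,0,0]]' --rotation '[[0,0,0],[0,0,0],[0,0,0],[0,0,0],[0,0,0],[0,0,0],[0,0,0],[0,0,0],[0,0,0],[0,0,0]]' --gripper '[1,1,1,1,1,1,1,1,1,1]'

```text
time: 3.7
eef_pos: [0.4175, -0.2407, 0.2738]
tool_rot: [0.528, -0.527, -0.471, 0.471]
contact_force: [-0.4, 0.7, 0.7]
gripper_width: 0.0003
```

```bash
python3 st.py
python3 - <<'E'
from h import *
for n in("side","top"):
    p=arm.capture(n);save(p,n+"1")
E
```

```text
3.7 [ 0.4175 -0.2407  0.2738] F [-0.35  0.71  0.72] w 0.0003485732643255518
[[0.113, -0.002, -0.994], [0.994, 0.001, 0.113], [0.001, -1.0, 0.002]]
tip in tray [-0.1011  0.0051  0.0838]
to prepos tool frac [-0.05 -0.03 -0.03]
```

View pics/side1.png

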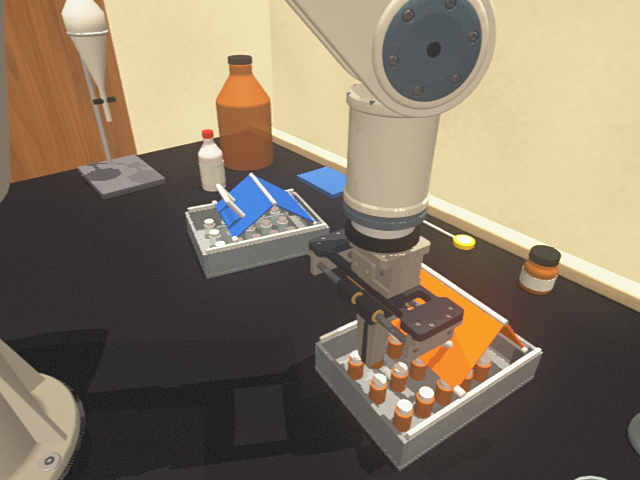

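The side view shows the closed fingers (about 372,345) in front of the bar, and clear of the vials. Now I'll push.

Call:
arm_command --offset '[[0,0,-0.5],[0,0,-0.4],[0,0,-0.2],[0,0,-0.2],[0,0,-0.2],[0,0,-0.2],[0,0,-0.2],[0,0,-0.2],[0,0,-0.2],[0,0,0]]' --rotation '[[0,0,0],[0,0,0],[0,0,0],[0,0,0],[0,0,0],[0,0,0],[0,0,0],[0,0,0],[0,0,0],[0,0,0]]' --gripper '[1,1,1,1,1,1,1,1,1,1]'

```text
time: 4.8
eef_pos: [0.5105, -0.2515, 0.2749]
tool_rot: [-0.527, 0.528, 0.471, -0.471]
contact_force: [0.0, -0.4, 0.2]
gripper_width: 0.0006
```

```bash
python3 st.py
python3 - <<'E'
from h import *
for n in("side",):
    p=arm.capture(n);save(p,n+"2")
E
```

```text
4.8 [ 0.5105 -0.2515  0.2749] F [ 0.04 -0.42  0.24] w 0.0005503461872107746
[[0.113, 0.002, -0.994], [0.994, -0.001, 0.113], [-0.0, -1.0, -0.002]]
tip in tray [-0.0068  0.0046  0.0849]
to prepos tool frac [-0.04 -0.01  2.33]
```

View pics/side2.png

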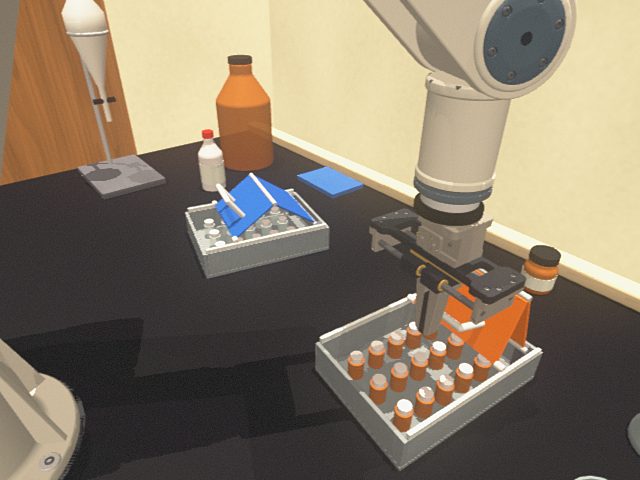

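The cover is following and the force is low. I'll keep going, more slowly.

Call:
arm_command --offset '[[0,0,-0.12],[0,0,-0.12],[0,0,-0.12],[0,0,-0.12],[0,0,-0.12],[0,0,-0.12],[0,0,-0.12],[0,0,-0.08]]' --rotation '[[0,0,0],[0,0,0],[0,0,0],[0,0,0],[0,0,0],[0,0,0],[0,0,0],[0,0,0]]' --gripper '[1,1,1,1,1,1,1,1]'

```text
time: 5.65
eef_pos: [0.5462, -0.2555, 0.2747]
tool_rot: [-0.527, 0.528, 0.471, -0.471]
contact_force: [-1.5, 0.8, -1.4]
gripper_width: 0.0003
```

```bash
python3 st.py
python3 - <<'E'
from h import *
for n in("side",):
    p=arm.capture(n);save(p,n+"3")
E
```

```text
5.65 [ 0.5462 -0.2555  0.2747] F [-1.46  0.82 -1.35] w 0.0003147593568185499
[[0.113, 0.0, -0.994], [0.994, -0.0, 0.113], [-0.0, -1.0, -0.0]]
tip in tray [0.0289 0.0047 0.0847]
to prepos tool frac [-0.04 -0.01  3.22]
```

View pics/side3.png

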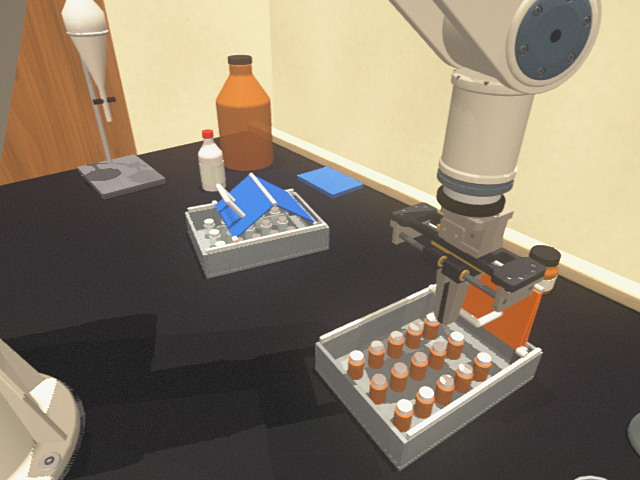

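Call:
arm_command --offset '[[0,0,-0.06],[0,0,-0.06],[0,0,-0.05],[0,0,0]]' --rotation '[[0,0,0],[0,0,0],[0,0,0],[0,0,0]]' --gripper '[1,1,1,1]'

```text
time: 6.1
eef_pos: [0.5527, -0.2563, 0.2748]
tool_rot: [-0.527, 0.528, 0.471, -0.471]
contact_force: [0.3, 0.5, 0.2]
gripper_width: 0.0004
```

Call:
arm_command --offset '[[0,0,-0.05],[0,0,-0.05]]' --rotation '[[0,0,0],[0,0,0]]' --gripper '[1,1]'

```text
time: 6.3
eef_pos: [0.5549, -0.2565, 0.2744]
tool_rot: [0.529, -0.526, -0.47, 0.472]
contact_force: [-14.5, 0.7, 9.4]
gripper_width: 0.0006
```

```bash
python3 st.py
python3 - <<'E'
from h import *
for n in("side",):
    p=arm.capture(n);save(p,n+"4");cv2.imwrite("pics/c4.png",cv2.resize(p["frame"][240:400,380:600,::-1],None,fx=3.5,fy=3.5))
E
```

```text
6.3 [ 0.5549 -0.2565  0.2744] F [-14.52   0.66   9.4 ] w 0.0006479818553661288
[[0.113, -0.005, -0.994], [0.994, 0.001, 0.113], [0.001, -1.0, 0.005]]
tip in tray [0.0365 0.0049 0.0844]
to prepos tool frac [-0.05  0.    3.41]
```

View pics/c4.png

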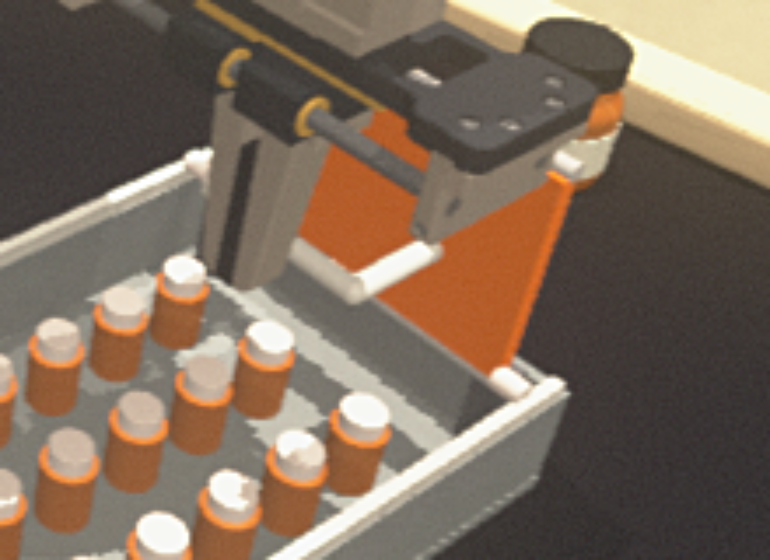

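The force jumped to 14.5 N at tip x=0.0365, where 0.036 was expected, and the crop shows the panels as a single sheet. That is the end stop. I'll back off straight, then lift.

Call:
arm_command --offset '[[0,0,0.1],[0,0,0.2],[0,0,0.5],[0,0,0.8],[0,0,0.8],[0,-0.9,0.5],[0,-0.9,0.8],[0,-0.9,0.8],[0,-0.9,0.8],[0,0,0],[0,0,0]]' --rotation '[[0,0,0],[0,0,0],[0,0,0],[0,0,0],[0,0,0],[0,0,0],[0,0,0],[0,0,0],[0,0,0],[0,0,0],[0,0,0]]' --gripper '[1,1,1,1,1,1,1,1,1,1,1]'

```text
time: 7.45
eef_pos: [0.3455, -0.2327, 0.4197]
tool_rot: [-0.526, 0.529, 0.471, -0.47]
contact_force: [0.3, -0.6, -0.9]
gripper_width: 0.0004
```

```bash
python3 st.py
python3 - <<'E'
from h import *
P=[]
for n in("side","top"):
    p=arm.capture(n);P.append(p);save(p,n+"5")
a,b=P
for l in("orange_bar","blue_bar"):
    qs=[[q["centre"] for q in arm.place_of(p,l)] for p in P];print(l,qs)
    for x in qs[0][:2]:
        for y in qs[1][:2]: print(tri([ray(a,x),ray(b,y)]))
C=np.array([.517,-.257,0]);y=np.radians(-6.5);u=np.array([np.cos(y),np.sin(y),0])
print("expected bar",C+.051*u+[0,0,.098])
im=np.hstack([cv2.resize(a["frame"][220:400,330:570],None,fx=1.6,fy=1.6),cv2.resize(b["frame"][150:330,400:640],None,fx=1.6,fy=1.6)])
cv2.imwrite("pics/c5.png",im[:,:,::-1])
E
```

```text
7.45 [ 0.3455 -0.2327  0.4197] F [ 0.35 -0.62 -0.88] w 0.0004392173698233096
[[0.114, 0.003, -0.993], [0.993, -0.002, 0.114], [-0.002, -1.0, -0.004]]
tip in tray [-0.1725  0.0044  0.2297]
to prepos tool frac [-0.03  3.62 -1.8 ]
orange_bar [[[459.5, 309.1]], [[487.3, 212.8]]]
(array([ 0.57227691, -0.26200048,  0.09286895]), [np.float64(0.0006587670548492074), np.float64(0.0006587670548491469)])
blue_bar [[[222.9, 194.3]], [[177.3, 287.2]]]
(array([0.47306114, 0.21291409, 0.11753065]), [np.float64(0.0008389511814013313), np.float64(0.0008389511814013661)])
expected bar [ 0.56767216 -0.26277336  0.098     ]
```

View pics/c5.png

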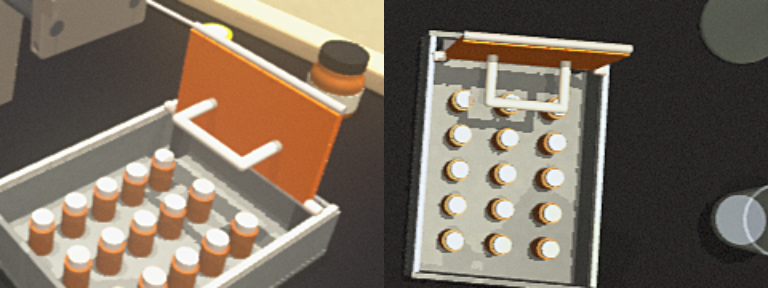

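View pics/side5.png

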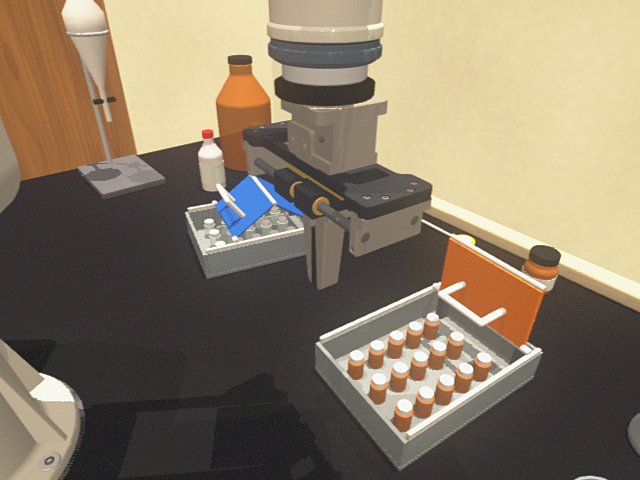

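The panels stand together with the bar at its end position (side view about 490,318). The blue cover is unchanged and the arm is clear, so I'll hand in.

```bash
python3 -c "
from plant import arm
print(arm.sign_off())"
```

```text
the job is handed in; nothing more can be done
None
```

I pushed the orange cover back by its bar with the closed fingers until it hit its end stop, then backed off, lifted clear and handed the job in at about 7.5 s.

- **Orange cover:** The force rose to about 14.5 N with the fingertips at tray x = 36.5 mm, where I expected the stop at about 36 mm. After I retreated, the side and top views show the panels standing together upright at the rear. The bar measured at (0.572, −0.262, 0.093) against an expected (0.568, −0.263, 0.098). That is about 7 mm off, 5 mm rearward and 5 mm low. I take this as measuring error, since both differ in the direction of a full fold.
- **Blue cover:** Its bar measured within about 2 mm of where it started, which is measurement noise.
- **Arm:** It touched nothing at the end, with a residual force of about 1 N.
- **Not measured:** I did not read the fold angle itself. That it is above 2.94 rad rests on the end-stop force, the bar position and the pictures.

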